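# Bed the slats of a cladding panel with a hand roller

## Robot

A 6-joint arm with a two-finger parallel gripper is mounted at the origin on a cart in front of the work surface, level with it; the furniture and walls round the work are solid. World frame = base frame: x ahead of the robot, y to its left, z up, the work surface at z = 0. Lengths are in m, angles in degrees, forces in N, time in s.
With the tool pointing down it reaches from about 0.35 to 0.725 m from the base axis. Payload 6 kg.
Tool frame: the origin (TCP) lies between the finger pads; the fingertips stand arm.finger_overhang ahead of it and the grasp point (between the pads) lies 3 mm ahead of it (arm.finger_overhang is the distance from the TCP to the fingertips, in m); z points along the fingers, y is the line along which they close (so a half turn about z gives the same grasp; the last joint's range is limited). The gripper opens to 85 mm and grips with 20 to 120 N. Pads are 22 mm wide; open, the fingers measure 114 mm over their backs; the gripper's body (76 mm by 85 mm) begins 54 mm behind the grasp point. The pads swing forward as they close: fully open they stand 13 mm farther back than shut.
Start: joints at [82.202, 2.303, 4.859, 0, -92.561, -19.12], TCP at [0.272, 0.535, 0.253] pointing down, gripper open.
Joint ranges: [-146.85, 146.85], [-73.84, 115.35], [-62.03, 85.46], [-188.31, 113.3], [-161.28, -10.13], [-171.36, 171.36]. Speed limits (degrees/s): [147.25, 147.25, 172.46, 180, 180, 180].

## Interface

Orientations are given as a 3x3 rotation matrix whose columns are the frame's x, y, z axes.
In Python, from plant import arm gives the robot as it stands. The module is installed in compiled form; this text tells all that it offers.
- The arm moves only by the tool arm_command, never from a script. Its argument "deltas" is text: rows parted by semicolons, each of 6 numbers parted by spaces: the shift along the world's x, y, z in m, then the turn, a rotation vector about the world's x, y, z in degrees. A call has 1 to 5 rows; each row is the pose to reach, as a shift and turn from the pose commanded when the call began; what a row does not reach only later rows make up. A row lasts 1/8 s, in which the tool goes at most 62.5 mm and 10.7 degrees, less where a joint would pass 70% of its speed; a pose out of reach is approached as far as the arm can. A call with a gripper value outside its range is refused whole. "jaw" is the gripper command: -1 is fully open, 1 is shut, values between are in proportion, set as the call begins (left out, the last holds). The fingers move at their own pace and stop on an object; "squeeze" is the grip in N (left out, the last holds). Time passes only in rows, so rows that repeat a pose let the fingers close. It gives the time, the measured TCP pose, the force, the opening and the grip force at its end, in the units of the state.
- arm.observe(): the state, without advancing time (a new reading comes with each control period).
- arm.snapshot(name): name is "scene" or "top"; returns a dict with "frame" (384x512x3 uint8, red, green, blue), "depth" (384x512 float32, m along the optical axis (not along the pixel's ray), 0 where there is no reading), "mtx" (3x3 intrinsics, pixels), "position" and "attitude" of the camera in the world. Camera axes: x right, y down, z forward; pixel columns grow to the right and rows downward; lengths in m; the calibration is good to about 2 mm. A picture is of the moment at which its call begins.
- arm.finish_job(): hands the job in; it is judged then, once.
The state is a dict: "time": time; "joint_pos": joint angles; "qd": joint speeds; "joint_torque": joint torques, N m; "eef_pos": TCP position; "tcp_rot": TCP orientation; "wrist_force": force on the tool from outside, world axes, zero at the start; "wrist_torque": the same for the moment, N m; "opening": opening from 0.0 (shut) to 1.0 (fully open); "gripper_force": force on a finger pad.
Only numpy, scipy, OpenCV 4.12 (cv2) and the standard library are available. Lean on these libraries where they do the work, as an engineer would, in place of code of your own. Each camera call takes 0.05 s, during which the arm holds its last target. There are 200 camera calls.

## Task

The six slats of the small cladding panel still stand proud of its frame. Take the hand roller by its wooden grip and roll it along the panel, across all the slats from one end to the other, pressing down firmly so that every slat is bedded flush with the frame; press with the roller, not with the fingers. Then stand the roller upright on its rolls on the bench, clear of the panel, let go, and leave the other things alone.

Things in the scene. Friction and masses are not known exactly. Their poses are not given: they have to be found in the camera images.
- panel: Cladding panel fixed to the bench: wooden frame 284 mm long (own y), 100 mm wide (own x), 18 mm high; origin at the centre of its underside, z up. Six slats fill own y = -102 to +102 mm, with a fixed end board 39 mm long, level with the frame's top, beyond them at each end. A slat is 79 mm long (own x), 31 mm wide (own y), rounded at its edges, and at first 4 to 5 mm proud.
- slat_1 (a joint): how far the slat at own y = -85 mm of the panel is pressed down, m: 0 = 5 mm proud, 0.005 = flush with the frame, where it stops; it needs about 5 N to sink and stays where it is pushed
- slat_2 (a joint): the same for the slat at own y = -51 mm
- slat_3 (a joint): the same for the slat at own y = -17 mm
- slat_4 (a joint): the same for the slat at own y = +17 mm
- slat_5 (a joint): the same for the slat at own y = +51 mm
- slat_6 (a joint): the same for the slat at own y = +85 mm
- roller: Hand pressure roller, about 0.4 kg, standing upright: two black rubber rolls (36 mm across, 62 mm long along own x, axles 18 mm up at own y = -21 and +21 mm) in an aluminium carriage (76 mm along own x, 78 mm along own y over the rolls) with a dark wooden grip on top. Origin midway between the rolls, level with their undersides (0 on the bench), z up; it rolls along own y.
- roller_grip (a point): Centre of the roller's wooden grip, 74 mm above the undersides of the rolls. The grip is 60 mm long (own x), 30 mm thick (own y) and reaches from 47 to 96 mm above the undersides; pinch it from above across the 30 mm.
- roll_a (a joint): turn of the roll at the roller's own y = -21 mm, rad, 0 at the start, either sense; 1 rad is 18 mm of rolling
- roll_b (a joint): the same for the roll at own y = +21 mm
- tape: roll of masking tape lying flat, 96 mm across, 25 mm high; bystander, leave alone; origin at its underside
- glue: glue bottle standing, 57 mm across, 170 mm high; bystander; origin at its underside
- block: pine offcut 75 x 83 mm, 40 mm high; bystander; origin at its underside
Not all that is in view belongs to the job. What is shaped like the roller but green is not meant.

How it is judged:
By the outcome, as a careful person would: the job done as asked, in the order asked, and still so for the second after the job is handed in, with the robot touching nothing.
It also fails if it takes over 53 s, if anything falls off the work surface, if the arm or the gripper's body presses on something with over 40 N, if the wrist force passes 120 N, or if a joint passes its speed limit or range.

## Working session

There is one attempt and no reset: what is moved stays moved. The work goes in short steps, Python scripts to look and compute and a tool call to move; the robot and the scene stay as the last step left them, time stands still between calls to the robot, and variables do not carry over. Pictures are saved under pics/ and viewed, at most 10 in all, crops included, and the job is handed in when it is done.

Besides the shell and the picture viewer there is one more tool, called after "Call:" as a command line: name --argument value ..., lists and objects as JSON in quotes. arm_command: Moves the arm, as the interface text tells. Its arguments: {"type":"object","properties":{"deltas":{"type":"string"},"jaw":{"type":"number"},"squeeze":{"type":"number"}},"required":["deltas"]}

```bash
mkdir -p pics; cat > h.py <<'E'
import numpy as np, cv2
from plant import arm
def snap(n,f):
    s=arm.snapshot(n); cv2.imwrite(f'pics/{f}.png',s['frame'][...,::-1]); np.savez(f'{f}.npz',**s); return s
def pts(s):
    K=s['mtx'];d=s['depth'];v,u=np.mgrid[:384,:512]
    c=np.stack([(u-K[0,2])/K[0,0]*d,(v-K[1,2])/K[1,1]*d,d],-1)
    return c@np.array(s['attitude']).T+s['position']
E
python3 - <<'E'
from h import *
for n in('scene','top'):
    s=snap(n,n); print(n,s['position'],np.round(s['attitude'],3).tolist(),s['mtx'].tolist(),(s['depth']>0).mean())
o=arm.observe();print({k:np.round(v,3).tolist() for k,v in o.items()},arm.finger_overhang)
a=cv2.imread('pics/scene.png');b=cv2.imread('pics/top.png')
E
```

```text
scene [ 0.03958198 -0.19059611  1.20210772] [[0.432, -0.805, 0.407], [-0.902, -0.385, 0.197], [-0.002, -0.452, -0.892]] [[470.3725474581136, 0.0, 266.8424855513628], [0.0, 470.3725474581136, 186.57738446947417], [0.0, 0.0, 1.0]] 0.9959971110026041
top [0.31489859 0.06798519 1.34006168] [[-0.01, -0.982, 0.19], [-1.0, 0.012, 0.008], [-0.01, -0.19, -0.982]] [[395.9820923375727, 0.0, 257.2961097202403], [0.0, 395.9820923375727, 193.39764407241063], [0.0, 0.0, 1.0]] 0.9961293538411459
{'time': 0.1, 'joint_pos': [82.204, 2.335, 4.807, -0.025, -92.56, -19.118], 'qd': [-0.042, -0.145, 0.161, 0.124, 0.021, -0.025], 'joint_torque': [-0.006, -36.935, 34.828, 6.952, -0.005, 0.0], 'eef_pos': [0.271, 0.535, 0.252], 'tcp_rot': [[0.892, -0.453, -0.001], [-0.453, -0.892, -0.001], [0.0, 0.002, -1.0]], 'wrist_force': [0.528, 0.133, -0.08], 'wrist_torque': [0.019, 0.019, 0.011], 'gripper_force': 0.0, 'opening': 1.003} 0.022
```

View pics/scene.png

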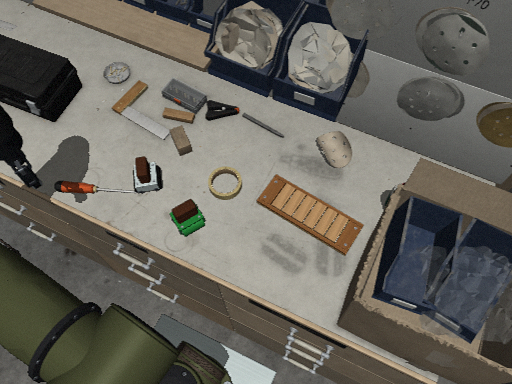

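View pics/top.png

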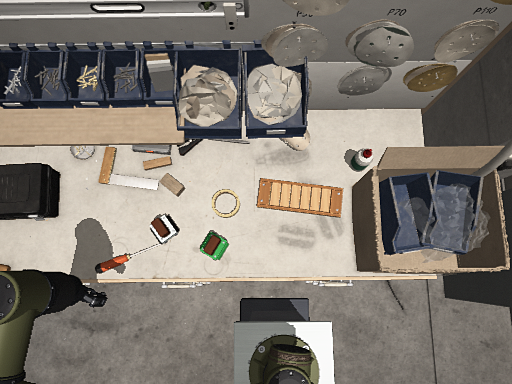

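The scene view shows the roller with the aluminium carriage at (147,175), the green decoy at (187,217), the tape at (225,182) and the panel at (310,213). In the top view the roller is at (163,228), the panel at (300,197) and the decoy at (213,245). A screwdriver tip ends close to the roller.

```bash
cat > m.py <<'E'
from h import *
R={'scene':((147,175),(310,213)),'top':((163,228),(300,197))}
def rect(q):
    (c,wh,a)=cv2.minAreaRect((q[:,:2]*1000).astype(np.float32)); return np.round(c,1),np.round(wh,1),round(a,1)
for n in R:
    s=dict(np.load(n+'.npz'));P=pts(s);(ur,vr),(up,vp)=R[n]
    hsv=cv2.cvtColor(s['frame'],cv2.COLOR_RGB2HSV);V,U=np.mgrid[:384,:512]
    bench=P[(abs(P[...,2])<.015)&(abs(U-250)<60)&(abs(V-215)<30)];print(n,'bench z',np.median(bench[:,2]))
    near=np.hypot(U-ur,V-vr)<28
    for lab,lo,hi in(('all',.012,.2),('carr',.02,.06),('grip',.085,.11)):
        m=near&(P[...,2]>lo)&(P[...,2]<hi);q=P[m]
        if len(q)>5: print(lab,len(q),rect(q),np.round(np.median(q,0),4))
    m=near&(hsv[...,1]>100)&(hsv[...,2]<110)&((hsv[...,0]<12)|(hsv[...,0]>170))&(P[...,2]>.03)
    q=P[m];print('brown',len(q),np.percentile(q[:,2],[5,50,80,95]).round(4)); t=q[q[:,2]>np.percentile(q[:,2],90)-.006];print(' top',rect(t),t.mean(0).round(4))
    m=((abs(U-up)<62)&(abs(V-vp)<50)&(hsv[...,1]>70)&(hsv[...,0]<25)&(P[...,2]>.008)&(P[...,2]<.04)).astype(np.uint8)
    k,l,st,_=cv2.connectedComponentsWithStats(m);i=1+st[1:,4].argmax();q=P[l==i];print('panel',len(q),rect(q),np.percentile(q[:,2],[5,20,50,80,95]).round(4))
E
python3 m.py; python3 -c "
import cv2
a=cv2.imread('pics/scene.png')[140:215,110:210];b=cv2.imread('pics/top.png')[195:270,125:225]
cv2.imwrite('pics/crop.png',cv2.hconcat([cv2.resize(x,None,fx=4,fy=4,interpolation=2) for x in(a,b)]))"
```

```text
scene bench z 0.0013022803922502213
all 834 (array([444.6, 399.6]), array([ 75.3, 105.6]), 36.1) [0.4451 0.3774 0.0488]
carr 482 (array([452.6, 388.2]), array([75.3, 77.3]), 36.6) [0.444  0.3732 0.0448]
grip 236 (array([453.4, 388.8]), array([62.2, 30.3]), 36.8) [0.4511 0.3861 0.0965]
brown 262 [0.0613 0.0955 0.0981 0.1001]
 top (array([453.8, 386.9]), array([58.1, 26.5]), 35.2) [0.4528 0.3862 0.097 ]
panel 3443 (array([557.5, -67. ]), array([282.9, 104.1]), 82.0) [0.0146 0.0181 0.0214 0.0244 0.0268]
top bench z -8.891456065607262e-05
all 561 (array([436.8, 407.9]), array([ 74.1, 126.3]), 36.1) [0.4498 0.381  0.0484]
carr 328 (array([451.4, 388.5]), array([73.5, 77.6]), 36.4) [0.4501 0.3763 0.0452]
grip 184 (array([452. , 389.3]), array([59.1, 30.6]), 37.8) [0.4514 0.3882 0.0957]
brown 200 [0.0716 0.0951 0.0976 0.0993]
 top (array([452.9, 388.7]), array([58.8, 28.6]), 35.8) [0.4514 0.3883 0.0962]
panel 2323 (array([557.3, -66.1]), array([283.4, 101.4]), 82.1) [0.0133 0.0164 0.0195 0.0227 0.0253]
```

View pics/crop.png

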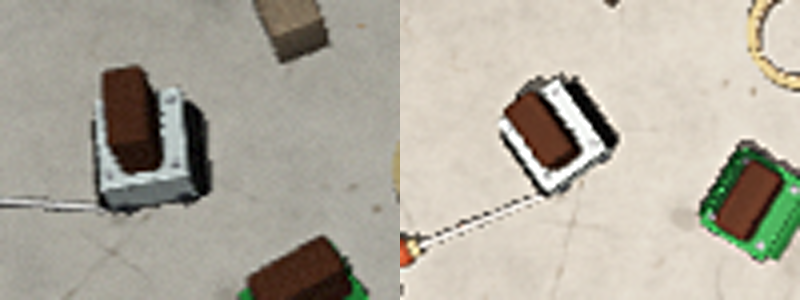

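Call:
arm_command --deltas "0.09 -0.074 -0.03 0 0 -50;0.09 -0.074 -0.03 0 0 -50;0.09 -0.074 -0.03 0 0 -50;0.09 -0.074 -0.03 0 0 -50;0.09 -0.074 -0.03 0 0 -50" --jaw -1

```text
time: 0.72
eef_pos: [0.3617, 0.4606, 0.2227]
tcp_rot: [[0.221, -0.975, -0.001], [-0.975, -0.221, -0.001], [0.001, 0.001, -1.0]]
wrist_force: [0.6, 0.3, 0.5]
opening: 0.995
gripper_force: 0.0
```

Call:
arm_command --deltas "0.091 -0.073 -0.05 0 0 -50;0.091 -0.073 -0.05 0 0 -50;0.091 -0.073 -0.05 0 0 -50;0.091 -0.073 -0.05 0 0 -50;0.091 -0.073 -0.05 0 0 -50"

```text
time: 1.35
eef_pos: [0.4526, 0.3876, 0.1726]
tcp_rot: [[-0.605, -0.796, -0.001], [-0.796, 0.605, -0.001], [0.001, 0.0, -1.0]]
wrist_force: [-0.3, 0.3, 0.4]
opening: 1.001
gripper_force: 0.0
```

Call:
arm_command --deltas "0 0 0 0 0 -16.3;0 0 0 0 0 -16.3;0 0 0 0 0 -16.3;0 0 0 0 0 -16.3"

```text
time: 1.85
eef_pos: [0.4525, 0.3879, 0.173]
tcp_rot: [[-0.8, -0.6, -0.0], [-0.6, 0.8, -0.0], [0.001, 0.0, -1.0]]
wrist_force: [1.0, -0.3, 0.7]
opening: 0.999
gripper_force: 0.0
```

```bash
cat > o.py <<'E'
from h import *
o=arm.observe();R=np.array(o['tcp_rot']);print(o['time'],np.round(o['eef_pos'],4),'yaw y',np.degrees(np.arctan2(R[1,1],R[0,1])).round(2),'z',R[:,2].round(4),'F',np.round(o['wrist_force'],1),np.round(o['wrist_torque'],2),'q',np.round(o['joint_pos'],1),o['opening'],o['gripper_force'])
E
python3 o.py
```

```text
1.85 [0.4525 0.3879 0.173 ] yaw y 126.89 z [-4.e-04 -3.e-04 -1.e+00] F [ 1.  -0.3  0.7] [ 0.01 -0.03 -0.  ] q [  59.8    2.    -3.8   -0.   -84.2 -113. ] 0.9990218573018432 0.0
```

Call:
arm_command --deltas "0 0 -0.04 0 0 0;0 0 -0.075 0 0 0;0 0 -0.093 0 0 0;0 0 -0.093 0 0 0"

```text
time: 2.35
eef_pos: [0.4523, 0.3875, 0.0793]
tcp_rot: [[-0.801, -0.599, -0.001], [-0.599, 0.801, -0.002], [0.002, -0.001, -1.0]]
wrist_force: [-0.5, -0.1, 0.3]
opening: 0.998
gripper_force: 0.0
```

Call:
arm_command --deltas "0 0 0 0 0 0;0 0 0 0 0 0;0 0 0 0 0 0;0 0 0 0 0 0" --jaw 1 --squeeze 90

```text
time: 2.85
eef_pos: [0.453, 0.3883, 0.0813]
tcp_rot: [[-0.801, -0.599, 0.001], [-0.599, 0.801, 0.001], [-0.002, 0.0, -1.0]]
wrist_force: [-0.6, 0.3, 2.9]
opening: 0.338
gripper_force: 88.9
```

```bash
python3 o.py
```

```text
2.85 [0.453  0.3883 0.0813] yaw y 126.79 z [ 0.0012  0.0011 -1.    ] F [-0.6  0.3  2.9] [-0.07  0.11 -0.  ] q [  59.8    4.5  -10.9    0.   -74.5 -113.1] 0.3380711841643625 88.90126347541809
```

Call:
arm_command --deltas "0 0 0.05 0 0 0;0 0 0.1 0 0 0;0 0 0.12 0 0 0;0 0 0.12 0 0 0"

```text
time: 3.35
eef_pos: [0.4526, 0.3883, 0.2005]
tcp_rot: [[-0.801, -0.599, -0.0], [-0.599, 0.801, 0.002], [-0.001, 0.001, -1.0]]
wrist_force: [0.0, 1.0, -4.3]
opening: 0.339
gripper_force: 89.6
```

Call:
arm_command --deltas "0.02 -0.05 0 0 0 -9;0.04 -0.1 0 0 0 -18;0.06 -0.15 0 0 0 -27;0.08 -0.2 0 0 0 -36;0.1 -0.25 0 0 0 -44.8"

```text
time: 3.98
eef_pos: [0.5519, 0.1362, 0.1967]
tcp_rot: [[-0.99, 0.144, -0.005], [0.144, 0.99, -0.001], [0.004, -0.002, -1.0]]
wrist_force: [1.5, 1.7, -3.2]
opening: 0.341
gripper_force: 89.9
```

Call:
arm_command --deltas "0.01 -0.05 0 0 0 0;0.0195 -0.096 0 0 0 0;0.0195 -0.096 -0.04 0 0 0;0.0195 -0.096 -0.07 0 0 0;0.0195 -0.096 -0.07 0 0 0"

```text
time: 4.6
eef_pos: [0.5692, 0.0413, 0.1243]
tcp_rot: [[-0.99, 0.14, -0.01], [0.14, 0.99, -0.002], [0.01, -0.004, -1.0]]
wrist_force: [-1.0, -0.7, -3.7]
opening: 0.341
gripper_force: 90.0
```

```bash
python3 o.py; python3 -c "
from h import *
s=snap('scene','s2');t=snap('top','t2')
a=s['frame'][150:270,230:380,::-1];b=t['frame'][140:260,220:370,::-1]
cv2.imwrite('pics/c2.png',cv2.resize(cv2.hconcat([a,b]),None,fx=2.6,fy=2.6,interpolation=2))
P=pts(s);hsv=cv2.cvtColor(s['frame'],cv2.COLOR_RGB2HSV)
"
```

```text
4.6 [0.5692 0.0413 0.1243] yaw y 81.95 z [-0.01   -0.0021 -0.9999] F [-1.  -0.7 -3.7] [-0.04 -0.02 -0.01] q [ 2.420e+01 -3.000e-01 -1.120e+01 -1.000e-01 -7.970e+01 -1.222e+02] 0.3407154683211365 90.02001285552979
```

View pics/c2.png

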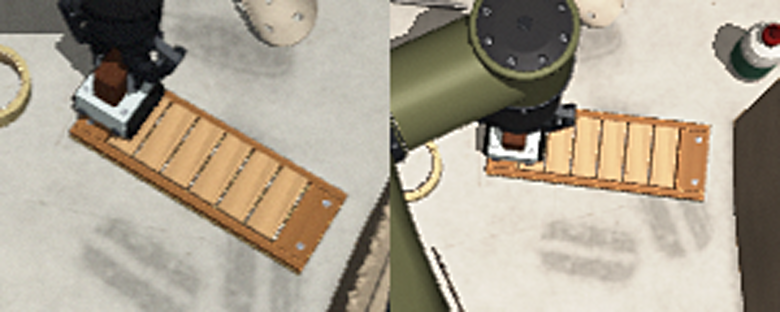

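The roller is held upright over the +y end of the panel, its rolls in line with the panel's length; the tape at the left (crop 10,85) is untouched.

Call:
arm_command --deltas "0.002 0 -0.012 0 0 0;0.002 0 -0.017 0 0 0;0.002 0 -0.017 0 0 0"

```text
time: 5.08
eef_pos: [0.5739, 0.042, 0.1128]
tcp_rot: [[-0.99, 0.139, -0.001], [0.139, 0.99, -0.0], [0.001, -0.0, -1.0]]
wrist_force: [-0.9, 0.3, -2.9]
opening: 0.34
gripper_force: 90.2
```

```bash
python3 o.py; python3 -c "
from h import *
s=snap('scene','s3');P=pts(s);V,U=np.mgrid[:384,:512]
m=(P[...,2]>.06)&(P[...,2]<.072)&(np.hypot(P[...,0]-.57,P[...,1]-.045)<.065)
q=P[m];print(m.sum(),cv2.minAreaRect((q[:,:2]*1000).astype(np.float32)),q[:,2].mean())
"
```

```text
5.075 [0.5739 0.042  0.1128] yaw y 81.99 z [-8.e-04 -1.e-04 -1.e+00] F [-0.9  0.3 -2.9] [ 0.04 -0.   -0.03] q [  24.1    0.3  -11.9   -0.   -77.9 -122.2] 0.34030734464427215 90.17290949821472
108 ((570.625732421875, 42.62982940673828), (72.84292602539062, 65.86029052734375), 82.78836822509766) 0.06476353390743093
```

Call:
arm_command --deltas "-0.001 0 -0.005 0 0 0;-0.001 0 -0.009 0 0 0;-0.001 0 -0.012 0 0 0;-0.001 0 -0.015 0 0 0;-0.001 0 -0.015 0 0 0"

```text
time: 5.75
eef_pos: [0.5735, 0.0419, 0.0993]
tcp_rot: [[-0.99, 0.139, 0.001], [0.139, 0.99, -0.0], [-0.001, 0.0, -1.0]]
wrist_force: [-3.2, -0.1, 4.6]
opening: 0.337
gripper_force: 91.0
```

```bash
python3 o.py
```

```text
5.75 [0.5735 0.0419 0.0993] yaw y 82.0 z [ 1.3e-03 -1.0e-04 -1.0e+00] F [-3.2 -0.1  4.6] [-0.04  1.06  0.06] q [  24.2    0.6  -13.     0.   -76.3 -122.2] 0.3373278321129752 91.01232290267944
```

Call:
arm_command --deltas "0 0 -0.002 0 0 0;0 0 -0.003 0 0 0;0 0 -0.003 0 0 0"

```text
time: 6.12
eef_pos: [0.5737, 0.0419, 0.0992]
tcp_rot: [[-0.99, 0.139, 0.003], [0.139, 0.99, -0.0], [-0.003, 0.0, -1.0]]
wrist_force: [-10.2, 1.0, 18.0]
opening: 0.339
gripper_force: 93.0
```

```bash
python3 o.py
```

```text
6.125 [0.5737 0.0419 0.0992] yaw y 82.02 z [ 2.9e-03 -4.0e-04 -1.0e+00] F [-10.2   1.   18. ] [0.39 3.69 0.01] q [ 2.420e+01  5.000e-01 -1.310e+01  1.000e-01 -7.620e+01 -1.222e+02] 0.3392623133710684 93.01760673522949
```

Call:
arm_command --deltas "-0.0008 -0.0059 -0.002 0 0 0;-0.0016 -0.0119 -0.002 0 0 0;-0.0025 -0.0178 -0.002 0 0 0;-0.0033 -0.0238 -0.002 0 0 0;-0.0041 -0.0297 -0.002 0 0 0"

```text
time: 6.75
eef_pos: [0.5705, 0.0124, 0.0991]
tcp_rot: [[-0.99, 0.138, 0.006], [0.138, 0.99, 0.0], [-0.006, 0.001, -1.0]]
wrist_force: [-8.8, 1.8, 20.9]
opening: 0.344
gripper_force: 93.6
```

```bash
python3 o.py
```

```text
6.75 [0.5705 0.0124 0.0991] yaw y 82.06 z [ 5.9e-03  1.0e-04 -1.0e+00] F [-8.8  1.8 20.9] [ 0.46  3.72 -0.05] q [ 2.150e+01 -3.000e-01 -1.400e+01  1.000e-01 -7.600e+01 -1.194e+02] 0.3444556169838738 93.56152296066284
```

Call:
arm_command --deltas "-0.001 -0.0059 -0.001 0 0 0;-0.002 -0.0119 -0.001 0 0 0;-0.003 -0.0178 -0.001 0 0 0;-0.004 -0.0238 -0.001 0 0 0;-0.005 -0.0297 -0.001 0 0 0"

```text
time: 7.38
eef_pos: [0.5665, -0.0172, 0.0991]
tcp_rot: [[-0.99, 0.138, 0.009], [0.138, 0.99, 0.0], [-0.009, 0.001, -1.0]]
wrist_force: [-8.8, 3.8, 24.6]
opening: 0.345
gripper_force: 94.0
```

Call:
arm_command --deltas "-0.0008 -0.0059 0 0 0 0;-0.0016 -0.0119 0 0 0 0;-0.0025 -0.0178 0 0 0 0;-0.0033 -0.0238 0 0 0 0;-0.0041 -0.0297 0 0 0 0"

```text
time: 8.0
eef_pos: [0.5624, -0.0471, 0.0989]
tcp_rot: [[-0.99, 0.138, 0.009], [0.138, 0.99, -0.0], [-0.009, 0.001, -1.0]]
wrist_force: [-8.4, 3.8, 23.8]
opening: 0.342
gripper_force: 93.9
```

```bash
python3 o.py
```

```text
8.0 [ 0.5624 -0.0471  0.0989] yaw y 82.07 z [ 8.6e-03 -2.0e-04 -1.0e+00] F [-8.4  3.8 23.8] [1.75 3.07 0.12] q [  15.7   -1.4  -15.1    0.2  -75.8 -113.6] 0.3424389999770323 93.86468410491943
```

Call:
arm_command --deltas "-0.0008 -0.0059 -0.001 0 0 0;-0.0016 -0.0119 -0.001 0 0 0;-0.0025 -0.0178 -0.001 0 0 0;-0.0033 -0.0238 -0.001 0 0 0;-0.0041 -0.0297 -0.001 0 0 0"

```text
time: 8.62
eef_pos: [0.5586, -0.0769, 0.0991]
tcp_rot: [[-0.99, 0.138, 0.009], [0.138, 0.99, -0.001], [-0.01, 0.0, -1.0]]
wrist_force: [-9.6, 5.5, 28.4]
opening: 0.34
gripper_force: 94.6
```

Call:
arm_command --deltas "-0.0008 -0.0059 0 0 0 0;-0.0016 -0.0119 0 0 0 0;-0.0025 -0.0178 0 0 0 0;-0.0033 -0.0238 0 0 0 0;-0.0041 -0.0297 0 0 0 0"

```text
time: 9.25
eef_pos: [0.5545, -0.1072, 0.099]
tcp_rot: [[-0.99, 0.138, 0.01], [0.138, 0.99, -0.002], [-0.01, -0.001, -1.0]]
wrist_force: [-8.9, 6.7, 30.8]
opening: 0.341
gripper_force: 94.6
```

Call:
arm_command --deltas "-0.0008 -0.0059 0 0 0 0;-0.0016 -0.0119 0 0 0 0;-0.0025 -0.0178 0 0 0 0;-0.0033 -0.0238 0 0 0 0;-0.0041 -0.0297 0 0 0 0"

```text
time: 9.88
eef_pos: [0.5504, -0.1376, 0.0991]
tcp_rot: [[-0.99, 0.138, 0.009], [0.138, 0.99, -0.004], [-0.01, -0.002, -1.0]]
wrist_force: [-8.9, 2.9, 28.0]
opening: 0.338
gripper_force: 94.4
```

```bash
python3 o.py; python3 - <<'E'
from h import *
s=snap('top','t4');P=pts(s)
c=np.array([.5574,-.0665]);u=np.array([.1383,.9904]);w=np.array([u[1],-u[0]])
d=P[...,:2]-c;a=d@u;b=d@w
for n in range(-4,5):
    y=n*.034-.0 if abs(n)==4 else 0
for y in(-.122,-.085,-.051,-.017,.017,.051,.085,.122):
    m=(abs(a-y)<.012)&(abs(b)<.035)&(P[...,2]<.05);print(y,m.sum(),np.median(P[m][:,2]).round(4))
    
E
```

```text
9.875 [ 0.5504 -0.1376  0.0991] yaw y 82.05 z [ 0.0094 -0.0036 -0.9999] F [-8.9  2.9 28. ] [ 1.17  3.23 -0.03] q [   6.4   -1.   -14.7    0.3  -75.8 -104.4] 0.3384737315454451 94.42120671272278
-0.122 83 0.0173
-0.085 17 0.0197
-0.051 22 0.0365
-0.017 101 0.0175
0.017 82 0.017
0.051 3 0.019
0.085 0 nan
0.122 0 nan
  return _methods._mean(a, axis=axis, dtype=dtype,
  ret = ret.dtype.type(ret / rcount)
```

Call:
arm_command --deltas "-0.001 -0.0075 0 0 0 0;-0.0021 -0.015 0 0 0 0;-0.0031 -0.0225 0 0 0 0;-0.0042 -0.03 0 0 0 0;-0.0053 -0.0375 0 0 0 0"

```text
time: 10.55
eef_pos: [0.5451, -0.1755, 0.0991]
tcp_rot: [[-0.99, 0.138, 0.009], [0.138, 0.99, -0.005], [-0.01, -0.003, -1.0]]
wrist_force: [-8.2, 1.9, 27.5]
opening: 0.341
gripper_force: 94.4
```

Call:
arm_command --deltas "0 0 0 0 0 0;0 0 0.006 0 0 0;0 0 0.02 0 0 0;0 0 0.05 0 0 0;0 0 0.09 0 0 0"

```text
time: 11.18
eef_pos: [0.5414, -0.1734, 0.1802]
tcp_rot: [[-0.99, 0.139, -0.004], [0.139, 0.99, 0.001], [0.004, 0.0, -1.0]]
wrist_force: [0.4, 0.4, -3.0]
opening: 0.341
gripper_force: 90.4
```

Call:
arm_command --deltas "-0.03 0.05 0.02 0 0 0;-0.06 0.1 0.02 0 0 0;-0.09 0.15 0.02 0 0 0;-0.11 0.2 0.02 0 0 0;-0.12 0.25 0.02 0 0 0"

```text
time: 11.8
eef_pos: [0.4211, 0.0777, 0.2012]
tcp_rot: [[-0.99, 0.139, 0.0], [0.139, 0.99, 0.001], [0.0, 0.001, -1.0]]
wrist_force: [1.4, -0.0, -3.4]
opening: 0.344
gripper_force: 90.5
```

```bash
python3 o.py; cat > sl.py <<'E'
from h import *
c=np.array([.5574,-.0665]);u=np.array([.1383,.9904]);w=np.array([u[1],-u[0]])
for n in('scene','top'):
    s=snap(n,n+'5');P=pts(s);d=P[...,:2]-c;a=d@u;b=d@w
    for y in(-.122,-.085,-.051,-.017,.017,.051,.085,.122):
        m=(abs(a-y)<.012)&(abs(b)<.033)&(P[...,2]<.05);f=(abs(a-y)<.012)&(abs(abs(b)-.045)<.003)&(P[...,2]<.05);print(n,y,m.sum(),np.mean(P[m][:,2]).round(4),np.mean(P[f][:,2]).round(4))
a,b=[cv2.imread(f'pics/{n}5.png')[120:270,100:400] for n in('scene','top')]
cv2.imwrite('pics/c5.png',cv2.resize(cv2.vconcat([a,b]),None,fx=2,fy=2,interpolation=2))
E
python3 sl.py
```

```text
11.8 [0.4211 0.0777 0.2012] yaw y 82.01 z [ 1.e-04  9.e-04 -1.e+00] F [ 1.4 -0.  -3.4] [ 0.04 -0.19  0.  ] q [  37.7  -25.3  -24.2   -0.   -91.1 -135.7] 0.34440827642069294 90.52820563316345
scene -0.122 203 0.0192 0.0185
scene -0.085 205 0.0193 0.0178
scene -0.051 200 0.0193 0.0182
scene -0.017 193 0.0192 0.0183
scene 0.017 186 0.0193 0.0175
scene 0.051 186 0.0188 0.0194
scene 0.085 184 0.0192 0.0197
scene 0.122 179 0.019 0.019
top -0.122 141 0.0172 0.0163
top -0.085 137 0.0173 0.0173
top -0.051 137 0.0169 0.0174
top -0.017 135 0.0176 0.0176
top 0.017 135 0.0175 0.0182
top 0.051 134 0.0171 0.0175
top 0.085 118 0.0177 0.0169
top 0.122 65 0.0175 0.0173
```

View pics/c5.png

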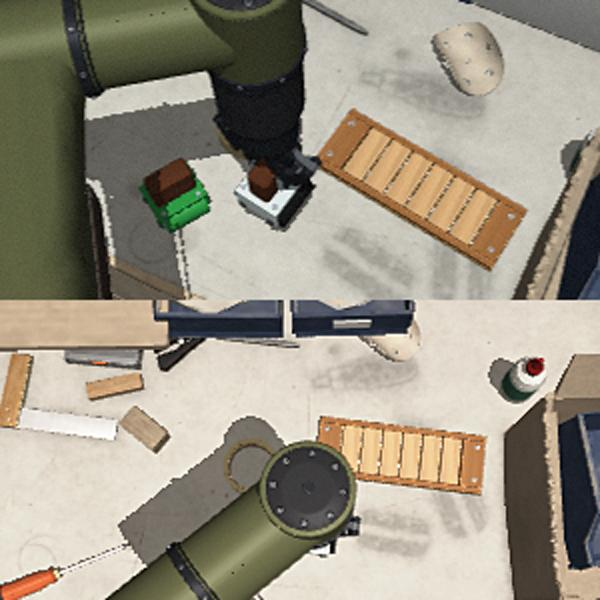

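All six slats now read level with the frame in both views. The roller is held over the clear bench in front of the panel, at about (265,195) in the crop.

Call:
arm_command --deltas "0 -0.03 -0.04 0 0 0;0 -0.05 -0.08 0 0 0;0 -0.05 -0.105 0 0 0;0 -0.05 -0.112 0 0 0;0 -0.05 -0.114 0 0 0"

```text
time: 12.52
eef_pos: [0.4225, 0.0263, 0.0877]
tcp_rot: [[-0.99, 0.139, 0.0], [0.139, 0.99, -0.0], [-0.0, -0.0, -1.0]]
wrist_force: [0.7, -0.6, -2.2]
opening: 0.341
gripper_force: 90.9
```

Call:
arm_command --deltas "0 0 -0.003 0 0 0;0 0 -0.006 0 0 0;0 0 -0.007 0 0 0;0 0 -0.007 0 0 0"

```text
time: 13.02
eef_pos: [0.4227, 0.0264, 0.0813]
tcp_rot: [[-0.99, 0.139, 0.001], [0.139, 0.99, 0.0], [-0.001, 0.001, -1.0]]
wrist_force: [-2.4, 0.9, 3.5]
opening: 0.337
gripper_force: 92.0
```

```bash
python3 o.py
```

```text
13.025 [0.4227 0.0264 0.0813] yaw y 82.0 z [ 1.4e-03  4.0e-04 -1.0e+00] F [-2.4  0.9  3.5] [ 0.22  1.06 -0.03] q [  31.2  -24.4  -36.1    0.   -78.2 -129.2] 0.33677683584214374 92.04482674598694
```

Standing on the bench: release, rise and retreat.

Call:
arm_command --deltas "0 0 0 0 0 0;0 0 0 0 0 0;0 0 0 0 0 0;0 0 0 0 0 0;0 0 0 0 0 0" --jaw -1 --squeeze 20

```text
time: 13.65
eef_pos: [0.4223, 0.0263, 0.0802]
tcp_rot: [[-0.99, 0.139, -0.0], [0.139, 0.99, 0.0], [0.0, 0.0, -1.0]]
wrist_force: [-0.7, 0.2, 0.0]
opening: 0.996
gripper_force: 0.0
```

Call:
arm_command --deltas "0 0 0.02 0 0 0;0 0 0.06 0 0 0;0 0 0.11 0 0 0;0 0 0.16 0 0 0;0 0 0.16 0 0 0"

```text
time: 14.28
eef_pos: [0.4237, 0.0265, 0.2447]
tcp_rot: [[-0.99, 0.14, 0.007], [0.14, 0.99, 0.002], [-0.007, 0.003, -1.0]]
wrist_force: [0.2, 0.0, -0.8]
opening: 1.002
gripper_force: 0.0
```

Call:
arm_command --deltas "0.01 0.05 0 0 0 0;0.02 0.1 0 0 0 0;0.02 0.15 0 0 0 0;0.02 0.2 0 0 0 0;0.02 0.25 0 0 0 0"

```text
time: 14.9
eef_pos: [0.4419, 0.2778, 0.2393]
tcp_rot: [[-0.99, 0.139, -0.001], [0.139, 0.99, -0.001], [0.001, -0.001, -1.0]]
wrist_force: [1.0, 0.2, 1.1]
opening: 0.998
gripper_force: 0.0
```

Call:
arm_command --deltas "0 0.05 0 0 0 0;0 0.1 0 0 0 0;0 0.1 0 0 0 0;0 0.1 0 0 0 0"

```text
time: 15.4
eef_pos: [0.4421, 0.376, 0.2393]
tcp_rot: [[-0.99, 0.139, -0.001], [0.139, 0.99, -0.001], [0.001, -0.001, -1.0]]
wrist_force: [0.2, -0.4, 0.3]
opening: 1.0
gripper_force: 0.0
```

```bash
python3 o.py; python3 sl.py
```

```text
15.4 [0.4421 0.376  0.2393] yaw y 82.0 z [-9.0e-04 -1.4e-03 -1.0e+00] F [ 0.2 -0.4  0.3] [-0.06  0.01  0.  ] q [  60.2   -0.7    0.4   -0.   -91.2 -158.2] 0.999770522195355 0.0
scene -0.122 210 0.0195 0.0173
scene -0.085 206 0.0197 0.0189
scene -0.051 199 0.0193 0.0177
scene -0.017 192 0.0194 0.0171
scene 0.017 192 0.0191 0.0174
scene 0.051 193 0.0192 0.0178
scene 0.085 186 0.019 0.0191
scene 0.122 179 0.0193 0.0181
top -0.122 141 0.0174 0.0174
top -0.085 131 0.0167 0.0172
top -0.051 136 0.0168 0.0173
top -0.017 134 0.0174 0.0166
top 0.017 134 0.0176 0.0178
top 0.051 135 0.0174 0.018
top 0.085 134 0.0174 0.0175
top 0.122 134 0.0178 0.0173
```

View pics/c5.png

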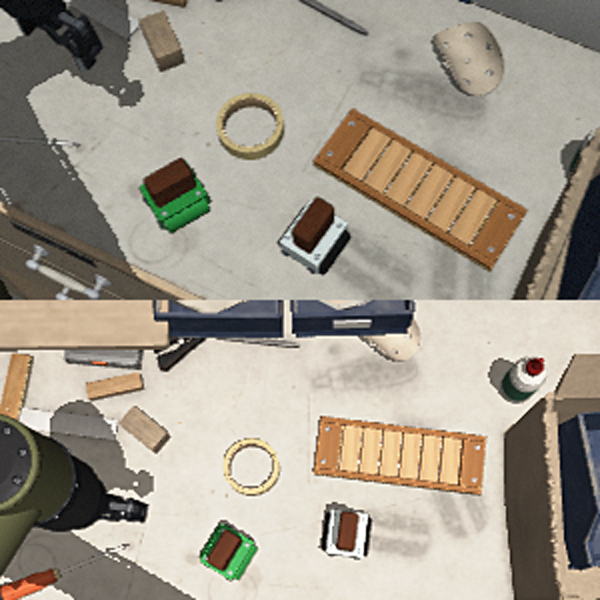

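The roller stands upright on the bench, clear of the panel (crop 315,235 and 347,530). The slats are flush and the bystanders are where they were.

```bash
python3 -c "
from plant import arm
print(arm.finish_job())"
```

```text
the job is handed in; nothing more can be done
None
```

I rolled all six slats flush with the frame, stood the roller upright on the bench clear of the panel, left the other things untouched, and handed the job in at about 15.5 s.

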